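Weigh a jar on the baker's scale

TASK

Weigh the jar that stands on the left platter of the baker's scale: set the 200 g counterweight (the middle-sized of the three) down inside the raised ring on the right platter, then slide the poise along the front bar until the beam floats level by itself with your hand off it, the needle on the long middle mark, and leave it so. The pivots are delicate: push, press or squeeze any part of the scale with less than 12 N, do not set the weight down hard, and leave the jar, the other two weights and everything else where they are.

Things in the scene. Friction and masses are not known exactly. Their poses are not given: they have to be found in the camera images.
- scale: White enamelled baker's scale, fixed, 240 mm deep (x), 310 wide (y). Origin: centre of its underside; -x faces the robot. Pivot axis along x, 85 mm up. Two round steel platters, 120 mm across, rim 3 mm high: 40 mm behind the origin (+x), 125 mm left (+y, jar) and right (-y). In front a graduated bar along y, 80 mm before the origin. It may feel at most 12 N from gripper or weight.
- beam (a joint): Tilt of the beam (rad): 0 level, + left (jar) side down, - right side down, stops at +-0.12; starts jar side down. Untouched it is stable, settles in about 1.5 s and shows the imbalance: 10 mm of poise travel changes it by about 0.107 rad, unless it lies on a stop. It reads true only when nothing touches beam, poise or platters: a push on the poise tilts it.
- poise (a joint): Poise's place along the bar (m): 0 at its left end (45 mm left of the scale's middle), 0.110 at its right end (65 mm right of it). Sliding it right (the scale's -y) adds weight to the right side; full travel is worth 176 g. Felt-lined and stiff, it resists with 2 N plus 0.8 N per 10 mm/s of speed, so push slowly; it stays where it is left. Starts within 10 mm of the left end.
- poise_top (a point): Centre of the top face of the poise's dark steel block, 113 mm up when level. The block is 32 mm along the bar, 26 mm across, 54 mm high; its upper 47 mm stand above the bar's top edge. A steel knob, 18 mm across, 15 mm high, sits on it. Axes as the scale's, tipped with the beam. Push it on its end faces or pinch it, under 12 N.
- seat (a point): Centre of the right platter's flat top, inside its raised ring (inner diameter 57 mm, 3 mm high). 120 mm up when level, 15 mm higher at the start. The platter stays horizontal as it rises and sinks, and gives way downwards under a light push. Between the platters stands a white index plate, 78 mm wide, top 180 mm up.
- goods_top (a point): Centre of the left (goods) platter's flat top, on which the jar stands; 120 mm above the worktop when level.
- weight_200_center (a point): Centre (half-way up) of the 200 g counterweight: an upright steel cylinder 37 mm across and 29 mm high, with a 20 mm knob above it, 50 mm high in all. The middle-sized of three.
- weight_100_center (a point): Centre of the 100 g counterweight, same shape, 29 mm across, 42 mm high. Not needed; leave it.
- weight_500_center (a point): Centre of the 500 g counterweight, same shape, 50 mm across, 66 mm high. Not needed; leave it.
- jar_center (a point): Centre of the glass jar of olives with the green lid, 70 mm across and 101 mm high, standing on the left platter. Its weight is unknown, 245 to 340 g. Do not touch it.
- mug_center (a point): Half-way up the dotted mug, 92 x 127 x 93 mm, a bystander.
- shaker_center (a point): Half-way up the glass shaker with a steel cap, 41 mm across, 91 mm high, a bystander.
- garlic_center (a point): Centre of the garlic bulb, 56 mm, a bystander.
- lemon_center (a point): Centre of the lemon, 71 x 53 x 51 mm, a bystander.
- scraper_center (a point): Centre of the bench scraper lying flat, 75 x 112 x 16 mm, a bystander.
- tin_center (a point): Half-way up the tin can, 75 mm across, 110 mm high, a bystander.
There are look-alikes about, which are no part of the job. Leave any orange or purple look-alike of the part that bears jar_center alone.

How it is judged (in metres and radians):
On the way, in this order (a step that is already met when the one before it is completed fails the run):
1. the 200 g weight stands inside the ring on the right platter, let go (horizontal distance between weight_200_center and seat below 0.014 m and z of weight_200_center in the frame of seat between 0.021 and 0.029 m and angle between weight_200_center's own z axis and vertical below 0.1 rad and contact force between each of the fingers, the arm and scale below 0.05 N and contact force between the fingers and weight_200 below 0.05 N), for 0.2 s.
2. the poise has been slid until the beam floats level with the hand off (all of step 1 and value of joint beam between -0.03 and 0.03 rad and velocity of joint beam between -0.05 and 0.05 rad/s), for 0.5 s.
At the end, for the whole second after the job is handed in: Hand off the scale, the beam rests within 0.03 rad of level (under 0.05 rad/s); the 200 g weight stands upright, let go, within 14 mm of the right platter's centre; the jar still stands upright within 30 mm of the left platter's centre (all of step 2 and horizontal distance between jar_center and goods_top below 0.03 m and z of jar_center in the frame of goods_top between 0.042 and 0.058 m and angle between jar_center's own z axis and vertical below 0.1 rad); the robot touches nothing.
It fails at once if the gripper or arm pushes, presses or squeezes the scale with more than 12 N (contact force between any of the fingers, the arm and scale above 12 N).
It fails at once if the weight is set down hard on the scale (more than 12 N) (contact force between weight_200 and scale above 12 N).
It fails at once if the jar is touched by the robot (contact force between any of the fingers, the arm and jar above 0.5 N).
It fails at once if another weight or a bystander is moved more than 30 mm (distance of any of mug_center, shaker_center, garlic_center, lemon_center, scraper_center, tin_center, weight_100_center, weight_500_center from where it was at the start of the episode above 0.03 m).
It also fails if it takes over 72 s, if anything falls off the work surface, if the arm or the gripper's body presses on something with over 40 N, if the wrist force passes 120 N, or if a joint passes its speed limit or range.

ROBOT

A 6-joint arm with a two-finger parallel gripper is mounted at the origin on a cart in front of the work surface, level with it; the furniture and walls round the work are solid. World frame = base frame: x ahead of the robot, y to its left, z up, the work surface at z = 0. Lengths are in mm, angles in degrees, forces in N, time in s.
With the tool pointing down it reaches from about 350 to 850 mm from the base axis. Payload 8.1 kg.
Tool frame: the origin (TCP) lies on the centre line of the jaws, within the pads' length; the fingertips stand 8 mm ahead of it and the grasp point (between the pads) lies 11 mm behind it; x points along the fingers, z is the direction in which the jaws open and shut, and the axes are right-handed (so a half turn about x gives the same grasp; the last joint's range is limited). The gripper opens to 85 mm and grips with 20 to 120 N. Pads are 22 mm wide; open, the fingers measure 114 mm over their backs; the gripper's body (76 mm by 85 mm) begins 54 mm behind the grasp point. The pads swing forward as they close: fully open they stand 13 mm farther back than shut.
Start: joints at [-71.585, 7.471, 85.268, -0, 87.261, -4.893], TCP at [237.423, -551.031, 239.292] pointing down, gripper open.
Joint ranges: [-169.43, 169.43], [-51.17, 129.36], [1.28, 143.12], [-76.62, 256.62], [0, 156.53], [-152.29, 152.29]. Speed limits (degrees/s): [136.94, 136.94, 159.86, 180, 180, 180].

INTERFACE

Orientations are given as [roll, pitch, yaw] about the fixed x, y, z axes, in that order (R = Rz(yaw) Ry(pitch) Rx(roll)).
In Python, from bench import r, vision, order gives the robot as it stands. The module is installed in compiled form; this text tells all that it offers.
- The arm moves only by the shell command python3 -m jog 'ROWS' [FORCE]. ROWS is JSON, a list of rows, each a list of 3 entries, a list of its own where there are three numbers: the shift along the world's x, y, z in m, then the turn, a rotation vector about the world's x, y, z in rad, then the opening, from -1 (shut) to 1 (fully open). A call has 1 to 5 rows; each row is the pose to reach, as a shift and turn from the pose commanded when the call began; what a row does not reach only later rows make up. A row lasts 1/12 s, in which the tool goes at most 41.7 mm and 7.16 degrees, less where a joint would pass 70% of its speed; a pose out of reach is approached as far as the arm can. A call with a gripper value outside its range is refused whole. The fingers move at their own pace and stop on an object; FORCE is the grip in N (left out, the last holds). Time passes only in rows, so rows that repeat a pose let the fingers close. It gives the time, the measured TCP pose, the force and the opening at its end, in the units of the state.
- r.sense(): the state, without advancing time (a new reading comes with each control period).
- vision.snapshot(name): name is "scene" or "side" or "wrist"; returns the picture (384x512x3 uint8, red, green, blue); there is no depth.
- vision.camera_model(name): a dict with "fov_y" (degrees; the focal length in pixels is half the picture's height over the tangent of half this angle, whatever the lens; pixels are square), "cx", "cy" (the principal point, pixels), "world_to_cam" (4x4, takes a point from world to camera coordinates). Camera axes: x right, y down, z forward; pixel columns grow to the right and rows downward; lengths in mm; the calibration is good to about 2 mm. A picture is of the moment at which its call begins: read the wrist's pose just before it. camera_model takes no time and is no camera call; for the wrist camera it gives the pose at the moment of the call.
- order.hand_in(): hands the job in, once; it reports no verdict.
The state is a dict: "time": time; "joint_pos": joint angles; "qd": joint speeds; "joint_efforts": joint torques, N m; "tool_pos": TCP position; "tcp_rot": TCP orientation; "ft_force": force on the tool from outside, world axes, zero at the start; "wrist_torque": the same for the moment, N m; "finger_gap": finger opening in mm.
Only numpy, scipy, OpenCV 4.12 (cv2) and the standard library are available. Lean on these libraries where they do the work, as an engineer would, in place of code of your own. Each camera call takes 0.05 s, during which the arm holds its last target.

## Working session

There is one attempt and no reset: what is moved stays moved. The work goes in short steps, Python scripts to look and compute and a shell command to move; the robot and the scene stay as the last step left them, time stands still between calls to the robot, and variables do not carry over. Pictures are saved under pics/ and viewed, and the job is handed in when it is done.

```bash
mkdir -p pics; ls
python3 - <<'E'
from bench import r,vision
import cv2
s=r.sense();print(s)
for n in("scene","side","wrist"):
    m=vision.camera_model(n);print(n,m)
    im=vision.snapshot(n);cv2.imwrite(f"pics/{n}0.png",cv2.cvtColor(im,cv2.COLOR_RGB2BGR))
E
```

```text
pics
{'time': 0.0, 'joint_pos': array([-7.15855392e+01,  7.51389685e+00,  8.53293800e+01,  4.12697440e-04,
        8.72618725e+01, -4.89185015e+00]), 'qd': array([-0.00529371,  0.00526714, -0.04593532, -0.00960832, -0.04279849,
       -0.03665483]), 'joint_efforts': array([-4.23030560e-04, -5.69397461e+01, -5.00561428e+01, -4.51461146e-04,
        1.49237219e-02,  2.33765485e-05]), 'tool_pos': array([ 237.25289585, -550.51734846,  238.25608355]), 'tcp_rot': array([174.8835494 ,  89.89484978, 108.18984026]), 'ft_force': array([ 0.46488471, -0.01899038, -0.20954927]), 'wrist_torque': array([-0.0319447 , -0.00143966,  0.01619212]), 'finger_gap': 85.30481535418514}
scene {'fov_y': 56.71143510399985, 'cx': 249.5700219164894, 'cy': 192.7222455650407, 'world_to_cam': array([[ 7.28472731e-01, -6.85063236e-01,  3.98030031e-03,
        -3.39809300e+02],
       [-3.18946425e-01, -3.44287184e-01, -8.83028603e-01,
         2.74624487e+02],
       [ 6.06300798e-01,  6.41992756e-01, -4.69302295e-01,
         8.37266382e+02],
       [ 0.00000000e+00,  0.00000000e+00,  0.00000000e+00,
         1.0000
[... 200 characters left out ...]
       [-2.27833263e-01, -8.43826881e-01, -4.85847917e-01,
         1.79597091e+02],
       [ 1.31083964e-01,  4.67847583e-01, -8.74034115e-01,
         1.21539515e+03],
       [ 0.00000000e+00,  0.00000000e+00,  0.00000000e+00,
         1.00000000e+00]])}
wrist {'fov_y': 62.251759911219644, 'cx': 257.880801797327, 'cy': 188.18750576081024, 'world_to_cam': array([[ 3.94868450e-01, -9.18734900e-01, -2.25613065e-03,
        -5.99346280e+02],
       [-8.84480671e-01, -3.80808156e-01,  2.69590598e-01,
        -3.29605321e+01],
       [-2.48541444e-01, -1.04457318e-01, -9.62972388e-01,
         3.79268407e+02],
       [ 0.00000000e+00,  0.00000000e+00,  0.00000000e+00,
         1.00000000e+00]])}
```

View pics/scene0.png

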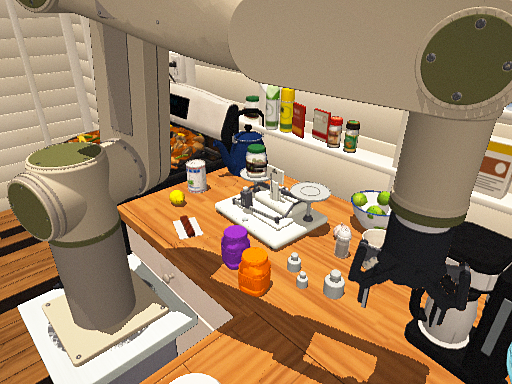

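View pics/side0.png

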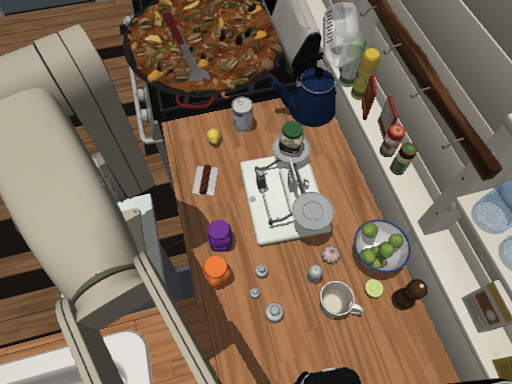

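View pics/wrist0.png

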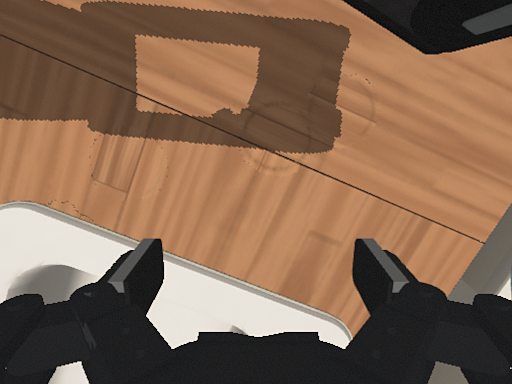

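The side view shows three counterweights at (262,271), (255,293) and (274,312). In the scene view they are at (294,262), (302,280) and (333,284). Other things that could be mistaken for the 200 g weight are the shaker at side (315,272), the garlic at (331,254), and the purple and orange jars at (220,235) and (216,270). By size, the middle weight should be the one at side (262,271). I'll check that in a crop.

```bash
cat > h.py <<'E'
import numpy as np,cv2
from bench import vision
def K(n,m=None):
    m=m or vision.camera_model(n); f=192/np.tan(np.radians(m['fov_y']/2)); return f,m['cx'],m['cy'],np.array(m['world_to_cam'])
def ray(n,p,k=None):
    f,cx,cy,T=k or K(n); d=np.array([(p[0]-cx)/f,(p[1]-cy)/f,1.]); R=T[:3,:3]; o=-R.T@T[:3,3]; d=R.T@d; return o,d/np.linalg.norm(d)
def tri(*rs):
    A=sum(np.eye(3)-np.outer(d,d) for o,d in rs); b=sum((np.eye(3)-np.outer(d,d))@o for o,d in rs)
    x=np.linalg.solve(A,b); return x,[float(np.linalg.norm((np.eye(3)-np.outer(d,d))@(x-o))) for o,d in rs]
def onz(n,p,z,k=None):
    o,d=ray(n,p,k); return o+d*(z-o[2])/d[2]
def proj(n,X,k=None):
    f,cx,cy,T=k or K(n); c=T[:3,:3]@np.asarray(X,float)+T[:3,3]; return np.array([f*c[0]/c[2]+cx,f*c[1]/c[2]+cy])
def snap(n,name,crop=None,s=1):
    im=cv2.cvtColor(vision.snapshot(n),cv2.COLOR_RGB2BGR); cv2.imwrite(f'pics/{name}_raw.png',im)
    if crop: im=im[crop[1]:crop[3],crop[0]:crop[2]]
    im=cv2.resize(im,None,fx=s,fy=s,interpolation=cv2.INTER_CUBIC); cv2.imwrite(f'pics/{name}.png',im)
E
python3 - <<'E'
import cv2
a=cv2.imread('pics/side0.png')[120:340,195:365];b=cv2.imread('pics/scene0.png')[140:310,200:360]
cv2.imwrite('pics/sc.png',cv2.resize(a,None,fx=2.7,fy=2.7,interpolation=cv2.INTER_CUBIC))
cv2.imwrite('pics/cc.png',cv2.resize(b,None,fx=3.5,fy=3.5,interpolation=cv2.INTER_CUBIC))
E
```

```text
(no output)
```

View pics/sc.png

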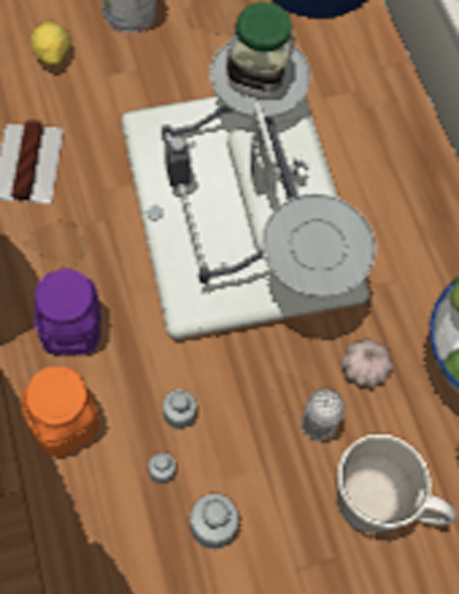

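View pics/cc.png

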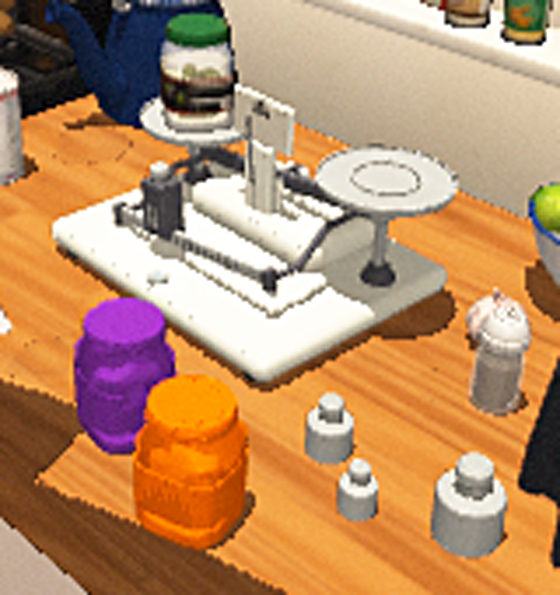

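Run:
```python
from h import *
P={'w200knob':((180,398),(331,398)),'w100knob':((163,459),(359,465)),'w500knob':((217,508),(475,461)),'ring':((318.5,244),(386,180)),'poiseknob':((178,139),(161,168)),'barL':((168,132),(120,212)),'barR':((205,272),(268,276)),'jarlid':((264,26),(197,24)),'shaker':((328,398),(500,335)),
'purple':((66,288),(124,312)),'orange':((56,392),(192,392)),'plateTR':((270,110),(293,100))}
for k,(a,b) in P.items():
    pa=(195+a[0]/2.7,120+a[1]/2.7);pb=(200+b[0]/3.5,140+b[1]/3.5)
    x,e=tri(ray('side',pa),ray('scene',pb));print(k,x.round(1),np.round(e,1))
```

```text
w200knob [ 439.7 -204.5   47.2] [0.6 0.6]
w100knob [ 405.5 -260.8   36.8] [0.6 0.6]
w500knob [ 443.8 -329.7   61.6] [0. 0.]
ring [ 621.2 -105.2  132. ] [0.3 0.3]
poiseknob [514.4  70.2 115.6] [1.3 1.3]
barL [516.8 128.1  43.5] [1.3 1.3]
barR [503.5 -78.6  71.4] [0.9 0.9]
jarlid [630.2 139.2 205.2] [2.1 2.1]
shaker [ 592.4 -250.5   57. ] [1. 1.]
purple [347.9 -70.8 102. ] [0.6 0.6]
orange [ 312.5 -183.   107. ] [0.9 0.9]
plateTR [619.5  28.  173.6] [19. 19.]
```

The heights agree with the text to about 3 mm: knob top 47 against 50, seat 132 against 135. The choice is the weight at side crop (180,408): it is between the smaller one at (162,467) and the larger at (214,520). Next I'll work out the jaw direction.

```bash
cat >> h.py <<'E'
from scipy.spatial.transform import Rotation as Ro
def st():
    from bench import r
    s=r.sense(); R=Ro.from_euler('xyz',s['tcp_rot'],degrees=True).as_matrix()
    print('t',round(s['time'],2),'tcp',s['tool_pos'].round(1),'x',R[:,0].round(3),'z',R[:,2].round(3),'jawyaw',np.degrees(np.arctan2(R[1,2],R[0,2])).round(1),'f',s['ft_force'].round(2),'gap',round(s['finger_gap'],1),'j',s['joint_pos'].round(0))
    return s,R
E
python3 -c "from h import *;st()"
```

```text
t 0.15 tcp [ 237.3 -550.6  238.5] x [-0.     0.001 -1.   ] z [ 0.396 -0.918 -0.002] jawyaw -66.7 f [ 0.82  0.48 -0.26] gap 85.4 j [-72.   8.  85.   0.  87.  -5.]
```

```bash
python3 -m jog '[[[0.02,0.035,0.005],[0,0,0.12],1],[[0.04,0.07,0.01],[0,0,0.24],1],[[0.06,0.105,0.01],[0,0,0.36],1],[[0.08,0.14,0.01],[0,0,0.48],1],[[0.1,0.175,0.01],[0,0,0.6],1]]'
python3 -m jog '[[[0.02,0.034,-0.01],[0,0,0.12],1],[[0.04,0.068,-0.02],[0,0,0.24],1],[[0.06,0.102,-0.03],[0,0,0.36],1],[[0.08,0.136,-0.04],[0,0,0.48],1],[[0.1,0.17,-0.05],[0,0,0.565],1]]'
python3 -m jog '[[[0,0,0],[0,0,0],1],[[0,0,0],[0,0,0],1],[[0,0,0],[0,0,0],1]]'
python3 -c "
from h import *
st();snap('wrist','w1')
print(proj('wrist',[439.7,-204.5,47]),K('wrist'))"
```

```text
time: 0.57
tool_pos: [337.8, -374.3, 249.1]
tcp_rot: [130.8, 90.0, 98.8]
ft_force: [0.8, 0.2, -0.3]
finger_gap: 85.5
time: 0.98
tool_pos: [437.9, -204.1, 198.8]
tcp_rot: [-34.3, 90.0, -33.8]
ft_force: [1.5, -0.5, -0.2]
finger_gap: 85.4
time: 1.23
tool_pos: [437.3, -206.0, 199.2]
tcp_rot: [-155.3, 90.0, -155.2]
ft_force: [0.4, -0.2, 1.0]
finger_gap: 85.4
t 1.23 tcp [ 437.3 -206.   199.2] x [-0.001 -0.    -1.   ] z [ 1.     0.001 -0.001] jawyaw 0.1 f [ 0.4  -0.21  0.98] gap 85.4 j [-31. -10. 106.  -0.  83. -31.]
[258.89593503 173.55684386] (np.float64(317.957234031075), 257.880801797327, 188.18750576081024, array([[ 9.99999304e-01, -1.13137834e-03, -3.33415253e-04,
        -4.38976290e+02],
       [-9.99544587e-04, -9.62949106e-01,  2.69681330e-01,
        -2.22693454e+02],
       [-6.26173534e-04, -2.69680809e-01, -9.62949567e-01,
         2.84526774e+02],
       [ 0.00000000e+00,  0.00000000e+00,  0.00000000e+00,
         1.00000000e+00]]))
```

View pics/w1.png

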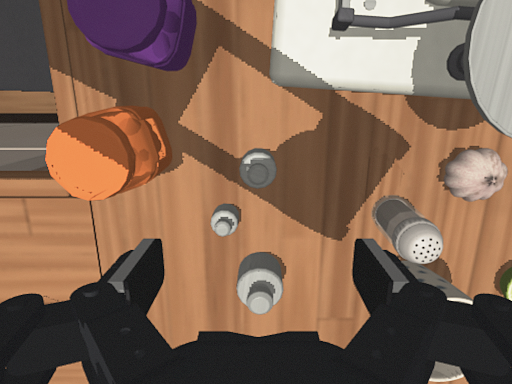

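Run:
```python
from h import *
im=cv2.imread('pics/w1_raw.png')[130:240,190:330];cv2.imwrite('pics/w1c.png',cv2.resize(im,None,fx=5,fy=5,interpolation=cv2.INTER_CUBIC))
```

```text
(no output)
```

View pics/w1c.png

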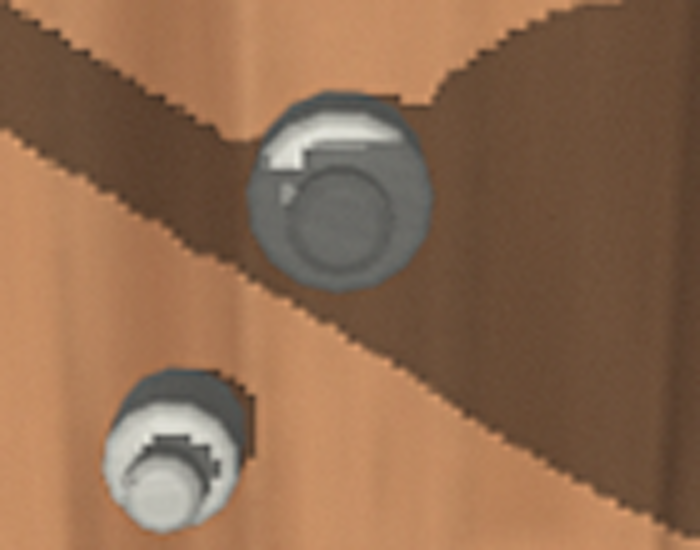

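The knob top in the wrist picture is at (258.2,173.4), and the two-view point predicted (258.9,173.6). The cylinder is about 36 to 37 mm wide, so it is the 200 g weight. Now I'll fuse the three views.

Run:
```python
from h import *
p=(258.2,173.4)
print(tri(ray('wrist',p),ray('side',(195+180/2.7,120+398/2.7)),ray('scene',(200+331/3.5,140+398/3.5))),onz('wrist',p,50))
print(onz('wrist',(190+341/5,130+185/5),29))
```

```text
(array([ 439.43913452, -204.50047217,   47.22641476]), [0.43056801730743155, 0.8039350596318927, 0.4589852747182896]) [ 439.05501377 -203.65893696   50.        ]
[ 439.06966597 -202.08680669   29.        ]
```

```bash
python3 -m jog '[[[0.002,0.002,-0.03],[0,0,0],1],[[0.002,0.002,-0.065],[0,0,0],1],[[0.002,0.002,-0.1],[0,0,0],1],[[0.002,0.002,-0.13],[0,0,0],1],[[0.002,0.002,-0.145],[0,0,0],1]]'
python3 -m jog '[[[0,0,-0.015],[0,0,0],1],[[0,0,-0.03],[0,0,0],1],[[0,0,-0.038],[0,0,0],1],[[0,0,-0.038],[0,0,0],1],[[0,0,-0.038],[0,0,0],1]]'
python3 -c "
from h import *
st();snap('wrist','w2')"
```

```text
time: 1.7
tool_pos: [436.6, -204.5, 50.6]
tcp_rot: [152.3, 89.7, 152.1]
ft_force: [0.9, 0.5, -0.6]
finger_gap: 85.4
time: 2.12
tool_pos: [439.1, -204.9, 16.5]
tcp_rot: [167.5, 90.0, 167.4]
ft_force: [0.3, 0.9, 0.8]
finger_gap: 85.4
t 2.12 tcp [ 439.1 -204.9   16.5] x [-0.  0. -1.] z [ 1.    -0.001 -0.   ] jawyaw -0.0 f [0.26 0.86 0.79] gap 85.4 j [-31.   3. 115.  -0.  62. -31.]
```

View pics/w2.png

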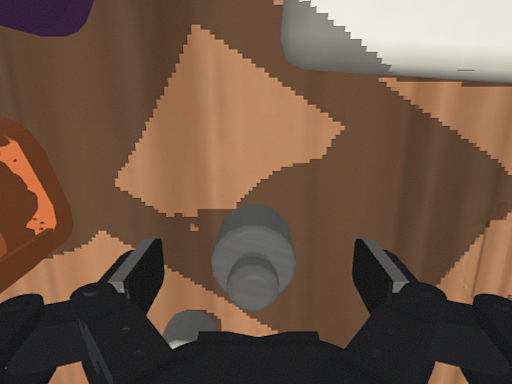

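The weight is centred between the pads (cylinder at (254,255), pads at 160 and 355). I'll close on it.

```bash
python3 -m jog '[[[0,0.001,0],[0,0,0],-1],[[0,0.001,0],[0,0,0],-1],[[0,0.001,0],[0,0,0],-1],[[0,0.001,0],[0,0,0],-1],[[0,0.001,0],[0,0,0],-1]]' 30
python3 -m jog '[[[0,0,0],[0,0,0],-1],[[0,0,0],[0,0,0],-1],[[0,0,0],[0,0,0],-1],[[0,0,0.005],[0,0,0],-1],[[0,0,0.015],[0,0,0],-1]]'
python3 -m jog '[[[0,0,0.03],[0,0,0],-1],[[0,0,0.06],[0,0,0],-1],[[0,0,0.09],[0,0,0],-1],[[0,0,0.12],[0,0,0],-1],[[0,0,0.145],[0,0,0],-1]]'
python3 -m jog '[[[0,0,0.02],[0,0,0],-1],[[0,0,0.04],[0,0,0],-1],[[0,0,0.06],[0,0,0],-1],[[0,0,0.06],[0,0,0],-1],[[0,0,0.06],[0,0,0],-1]]'
python3 -c "
from h import *
st();snap('wrist','w3')"
```

```text
time: 2.58
tool_pos: [439.8, -203.2, 17.0]
tcp_rot: [-40.5, 90.0, -40.5]
ft_force: [-2.2, 1.5, 4.8]
finger_gap: 35.3
time: 3.0
tool_pos: [438.2, -202.2, 30.3]
tcp_rot: [148.7, 89.8, 148.8]
ft_force: [0.2, -1.0, -2.7]
finger_gap: 35.6
time: 3.42
tool_pos: [439.7, -203.1, 179.4]
tcp_rot: [-29.6, 89.9, -29.5]
ft_force: [0.4, -1.4, -1.9]
finger_gap: 35.7
time: 3.83
tool_pos: [440.0, -203.3, 237.7]
tcp_rot: [-30.9, 89.8, -30.9]
ft_force: [0.7, -0.5, -2.5]
finger_gap: 35.5
t 3.83 tcp [ 440.  -203.3  237.7] x [ 0.003 -0.002 -1.   ] z [1.    0.001 0.003] jawyaw 0.1 f [ 0.67 -0.46 -2.54] gap 35.5 j [-31. -11. 103.   0.  87. -31.]
```

View pics/w3.png

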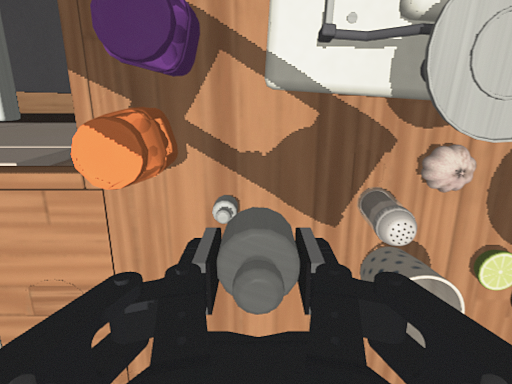

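The weight is held (gap 35.5 mm, about 2.5 N). I'll move so the platter is in the wrist view and measure the seat.

```bash
python3 -m jog '[[[0.03,0,0],[0,0,0],-1],[[0.065,0,0],[0,0,0],-1],[[0.1,0,0],[0,0,0],-1],[[0.135,0,0],[0,0,0],-1],[[0.16,0,0],[0,0,0],-1]]'
python3 -m jog '[[[0.01,0,0],[0,0,0],-1],[[0.01,0,0],[0,0,0],-1],[[0.01,0,0],[0,0,0],-1],[[0.01,0,0],[0,0,0],-1]]'
python3 -c "
from h import *
import pickle
st();k=K('wrist');snap('wrist','w4',(150,0,450,200),2.5);pickle.dump(k,open('k4.pkl','wb'))"
```

```text
time: 4.3
tool_pos: [600.7, -202.2, 233.2]
tcp_rot: [151.0, 89.8, 151.1]
ft_force: [0.2, 0.0, -1.4]
finger_gap: 35.9
time: 4.63
tool_pos: [608.2, -202.8, 234.7]
tcp_rot: [161.4, 89.8, 161.4]
ft_force: [-0.1, -0.1, -1.6]
finger_gap: 35.4
t 4.63 tcp [ 608.2 -202.8  234.7] x [-0.003  0.001 -1.   ] z [ 1.     0.001 -0.003] jawyaw 0.1 f [-0.08 -0.14 -1.62] gap 35.4 j [-23.  14.  78.  -0.  88. -23.]
```

View pics/w4.png

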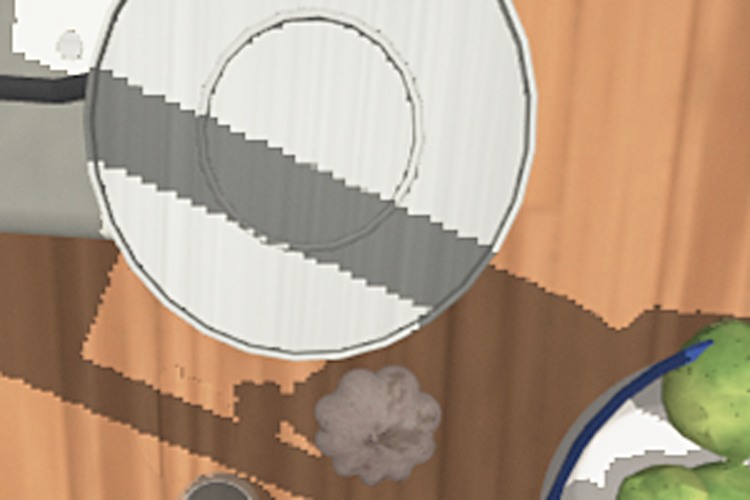

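```bash
python3 - <<'E'
from h import *
import pickle
k=pickle.load(open('k4.pkl','rb'))
p=(274.4,51.6); rw=ray('wrist',p,k);rs=ray('side',(195+318.5/2.7,120+244/2.7));rc=ray('scene',(200+386/3.5,140+180/3.5))
print(tri(rw,rs,rc),tri(rw,rs),tri(rw,rc))
print('ring',onz('wrist',p,135,k),'bowl',onz('wrist',(374,192),70,k))
for q in((199,129),(423,129),(311,8),(311,250)): print(onz('wrist',(150+q[0]/2.5,q[1]/2.5),138,k).round(1))
# held weight knob
k3=K('wrist');print(np.linalg.inv(k3[3])[:3,3], proj('wrist',[608.2,-203.8,234.7+33.5],k3))
E
python3 - <<'E'
import cv2
im=cv2.imread('pics/w4_raw.png')[190:340,180:340];cv2.imwrite('pics/w4b.png',cv2.resize(im,None,fx=4,fy=4,interpolation=cv2.INTER_CUBIC))
E
```

```text
(array([ 621.50303763, -103.9015436 ,  131.26397402]), [1.637641934872115, 1.1539096030819709, 0.6897828138434997]) (array([ 621.96885308, -102.48738771,  126.76172582]), [1.1247059918771836, 1.1247059918771465]) (array([ 621.49259474, -103.3364002 ,  131.52375243]), [1.1055793525535211, 1.1055793525535147])
ring [ 620.73839841 -102.8698805   135.        ] bowl [ 722.94063696 -221.56572966   70.        ]
[ 590.4 -103.3  138. ]
[ 650.8 -103.3  138. ]
[620.2 -74.1 138. ]
[ 621.  -134.7  138. ]
[ 610.1217335  -134.58056022  369.79353227] [253.25294079 295.72006561]
```

View pics/w4b.png

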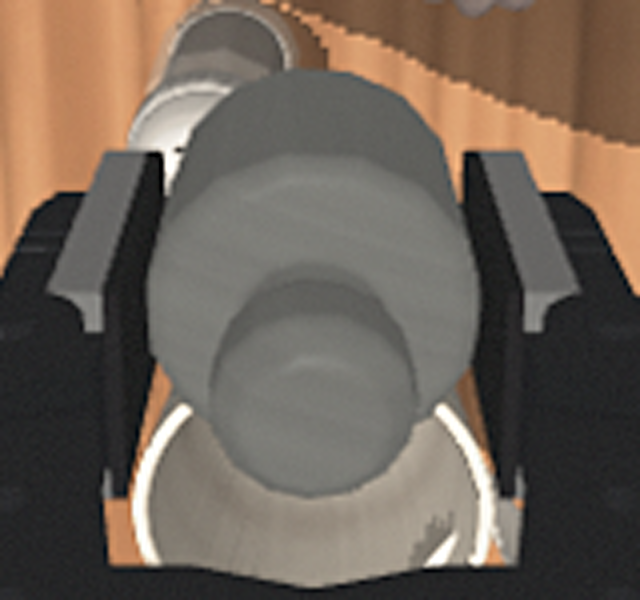

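The seat is at about (620.5, -103.5, 133). The wrist view shows the weight centred on the jaws, with the wrist camera calibration about 1.8 mm off in x. I'll go over it and descend in stages.

```bash
python3 -m jog '[[[0.003,0.02,0],[0,0,0],-1],[[0.006,0.045,0],[0,0,0],-1],[[0.009,0.07,0],[0,0,0],-1],[[0.011,0.09,0],[0,0,0],-1],[[0.011,0.1,0],[0,0,0],-1]]'
python3 -m jog '[[[0,0,-0.015],[0,0,0],-1],[[0,0,-0.035],[0,0,0],-1],[[0,0,-0.055],[0,0,0],-1],[[0,0,-0.065],[0,0,0],-1],[[0,0,-0.065],[0,0,0],-1]]'
python3 -m jog '[[[0,0,-0.003],[0,0,0],-1],[[0,0,-0.003],[0,0,0],-1],[[0,0,-0.003],[0,0,0],-1]]'
python3 -c "
from h import *
s,R=st();k=K('wrist');print(proj('wrist',[620.5,-103.5,133],k));snap('wrist','w5');snap('scene','s5',(200,120,380,255),4)"
```

```text
time: 5.1
tool_pos: [619.8, -100.9, 236.6]
tcp_rot: [69.2, 90.0, 69.3]
ft_force: [0.1, 0.3, -2.2]
finger_gap: 35.5
time: 5.52
tool_pos: [618.0, -103.1, 168.0]
tcp_rot: [168.5, 89.7, 168.5]
ft_force: [-0.5, 0.3, -2.6]
finger_gap: 35.5
time: 5.77
tool_pos: [621.1, -103.5, 169.8]
tcp_rot: [-15.2, 89.9, -15.2]
ft_force: [0.3, 0.3, -2.8]
finger_gap: 35.6
t 5.77 tcp [ 621.1 -103.5  169.8] x [ 0.002 -0.001 -1.   ] z [1.    0.001 0.002] jawyaw 0.0 f [ 0.28  0.34 -2.75] gap 35.6 j [-14.  14.  85.  -0.  81. -14.]
[253.91133252 222.65119764]
```

View pics/w5.png

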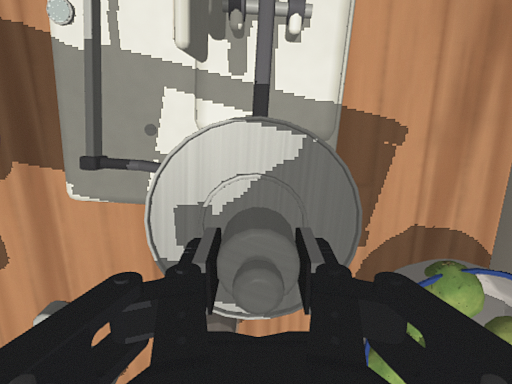

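View pics/s5.png

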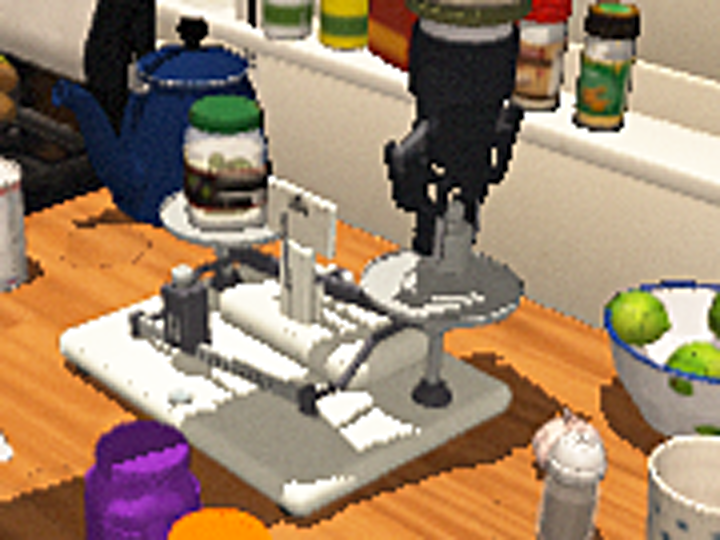

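The ring centre is at column 253.5 and the weight at 258, so the weight is about 2.4 mm too far in +x. I'll correct that and lower gently.

```bash
python3 -m jog '[[[-0.002,0,-0.003],[0,0,0],-1],[[-0.002,0,-0.006],[0,0,0],-1],[[-0.002,0,-0.009],[0,0,0],-1],[[-0.002,0,-0.011],[0,0,0],-1],[[-0.002,0,-0.011],[0,0,0],-1]]'
python3 -m jog '[[[0,0,-0.001],[0,0,0],-1],[[0,0,-0.002],[0,0,0],-1],[[0,0,-0.003],[0,0,0],-1],[[0,0,-0.004],[0,0,0],-1],[[0,0,-0.004],[0,0,0],-1]]'
python3 -c "
from h import *
s,R=st();k=K('wrist');print(proj('wrist',[620.5,-103.5,133],k),proj('wrist',[620.5,-73.5,136],k));snap('wrist','w6',(130,90,390,290),3);snap('scene','s6',(200,120,380,255),4)"
```

```text
time: 6.28
tool_pos: [617.9, -102.9, 156.3]
tcp_rot: [165.2, 89.9, 165.3]
ft_force: [0.6, -0.5, -2.3]
finger_gap: 35.3
time: 6.7
tool_pos: [618.3, -103.0, 153.1]
tcp_rot: [172.7, 90.0, 172.8]
ft_force: [-0.6, -0.9, -1.7]
finger_gap: 35.7
t 6.7 tcp [ 618.3 -103.   153.1] x [-0.  0. -1.] z [ 1.     0.001 -0.   ] jawyaw 0.1 f [-0.65 -0.91 -1.67] gap 35.7 j [-14.  15.  86.  -0.  79. -14.]
[258.97179593 235.42164236] [259.05296706 181.61978191]
```

View pics/w6.png

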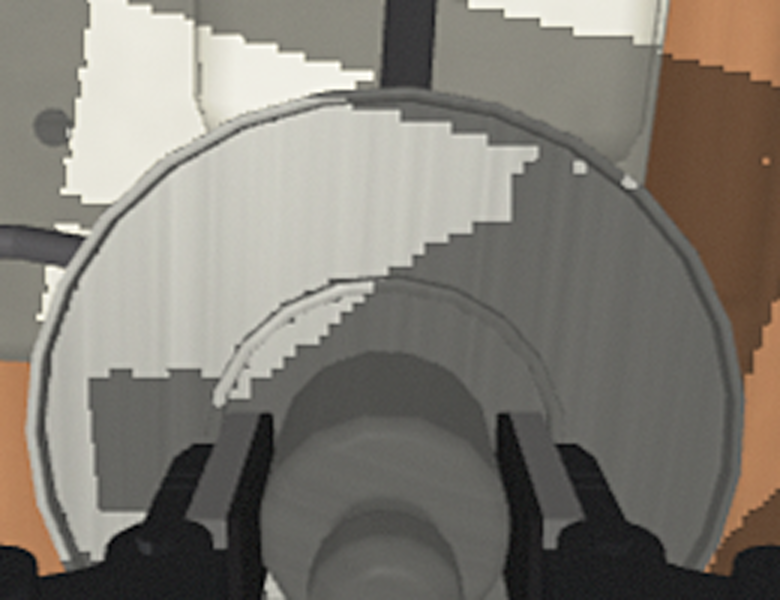

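View pics/s6.png

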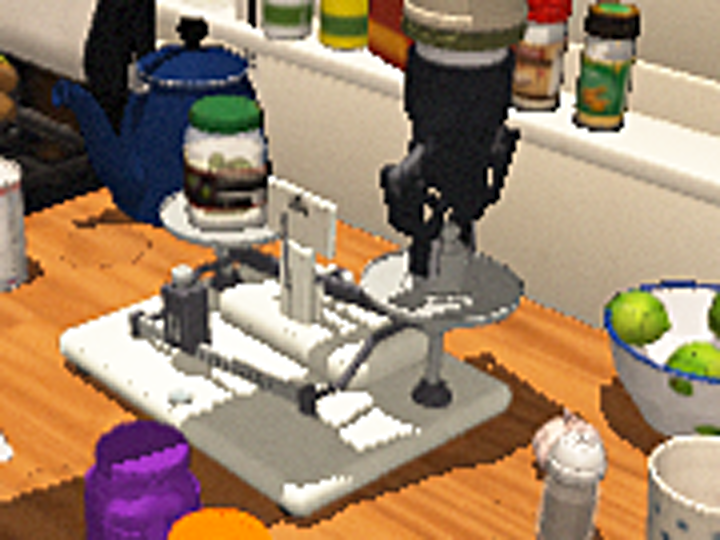

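```bash
python3 -m jog '[[[0,0.001,-0.001],[0,0,0],-1],[[0,0.001,-0.002],[0,0,0],-1],[[0,0.001,-0.002],[0,0,0],-1],[[0,0.001,-0.002],[0,0,0],-1]]'
python3 -m jog '[[[0,0,-0.001],[0,0,0],-1],[[0,0,-0.002],[0,0,0],-1],[[0,0,-0.002],[0,0,0],-1],[[0,0,-0.002],[0,0,0],-1]]'
python3 -c "
from h import *
s,R=st();snap('wrist','w7',(130,90,390,290),3);snap('scene','s7',(280,150,340,220),8)"
```

```text
time: 7.13
tool_pos: [618.6, -102.0, 151.7]
tcp_rot: [2.0, 90.0, 2.1]
ft_force: [-0.2, 1.0, 0.8]
finger_gap: 35.6
time: 7.47
tool_pos: [618.6, -102.2, 149.4]
tcp_rot: [-27.5, 90.0, -27.4]
ft_force: [0.6, -0.6, 1.1]
finger_gap: 35.5
t 7.47 tcp [ 618.6 -102.2  149.4] x [ 0. -0. -1.] z [1.    0.001 0.   ] jawyaw 0.1 f [ 0.62 -0.62  1.07] gap 35.5 j [-14.  15.  87.  -0.  79. -14.]
```

View pics/w7.png

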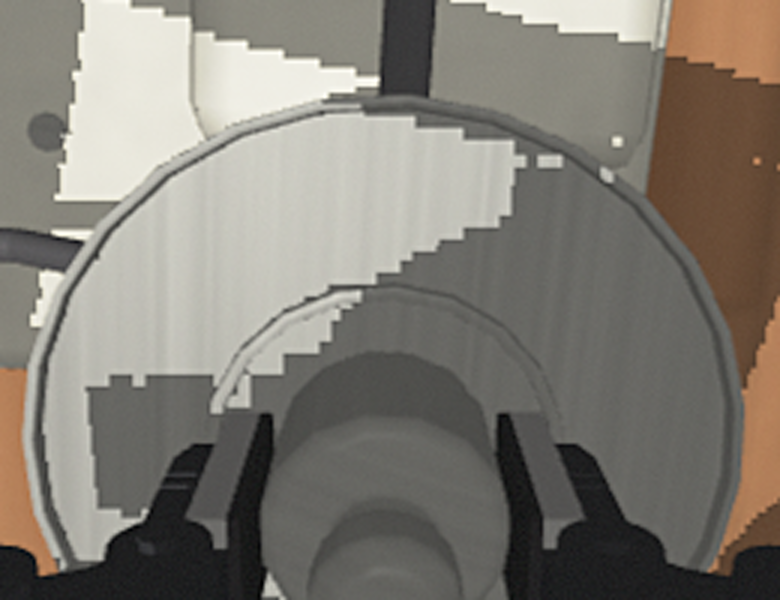

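View pics/s7.png

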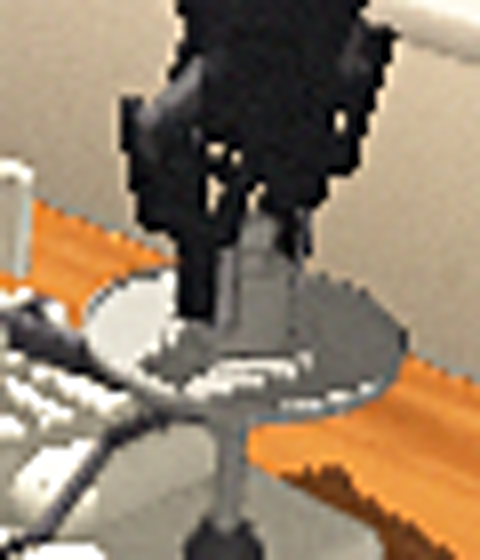

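The wrist force changed from -2.5 to +1 N, so the weight is standing on the platter inside the ring. I'll raise 1 mm to unload and open part way.

```bash
python3 -m jog '[[[0,0,0.001],[0,0,0],-0.1],[[0,0,0.001],[0,0,0],0.0],[[0,0,0.001],[0,0,0],0.2],[[0,0,0.001],[0,0,0],0.3],[[0,0,0.001],[0,0,0],0.4]]'
python3 -m jog '[[[0,0,0],[0,0,0],0.5],[[0,0,0],[0,0,0],0.5],[[0,0,0],[0,0,0],0.5]]'
python3 -c "
from h import *
s,R=st();snap('wrist','w8');snap('scene','s8',(200,120,380,255),4)"
```

```text
time: 7.98
tool_pos: [618.4, -102.0, 150.2]
tcp_rot: [150.3, 90.0, 150.3]
ft_force: [-0.3, 0.2, 0.3]
finger_gap: 59.7
time: 8.23
tool_pos: [618.4, -102.0, 150.3]
tcp_rot: [147.3, 90.0, 147.4]
ft_force: [0.5, 0.3, -0.8]
finger_gap: 64.2
t 8.23 tcp [ 618.4 -102.   150.3] x [-0.  0. -1.] z [ 1.     0.001 -0.   ] jawyaw 0.1 f [ 0.5   0.32 -0.8 ] gap 64.2 j [-14.  15.  86.   0.  79. -14.]
```

View pics/w8.png

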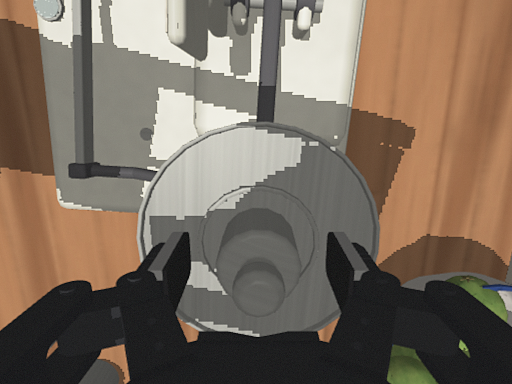

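View pics/s8.png

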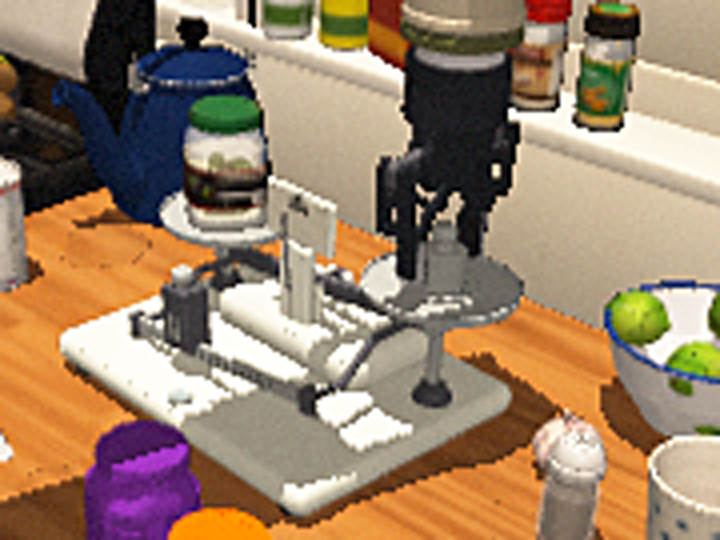

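The weight stands free inside the ring (ring in the wrist picture at columns 202 to 314, weight at 258), and the beam is still on its jar-side stop. I'll rise straight up, then go towards the poise while turning the jaws along the bar.

```bash
python3 -m jog '[[[0,0,0.008],[0,0,0],0.5],[[0,0,0.025],[0,0,0],0.5],[[0,0,0.05],[0,0,0],0.5],[[0,0,0.08],[0,0,0],0.5],[[0,0,0.1],[0,0,0],0.5]]'
python3 -m jog '[[[-0.02,0.01,0],[0,0,0.12],0.3],[[-0.05,0.03,0],[0,0,0.24],0.3],[[-0.075,0.06,0],[0,0,0.36],0.3],[[-0.1,0.09,0],[0,0,0.48],0.3],[[-0.11,0.12,0],[0,0,0.6],0.3]]'
python3 -m jog '[[[0,0.02,0],[0,0,0.12],0.3],[[0,0.04,0],[0,0,0.24],0.3],[[0,0.05,0],[0,0,0.36],0.3],[[0,0.05,0],[0,0,0.48],0.3],[[0,0.05,0],[0,0,0.6],0.3]]'
python3 -m jog '[[[0,0,0],[0,0,0.12],0.3],[[0,0,0],[0,0,0.24],0.3],[[0,0,0],[0,0,0.32],0.3],[[0,0,0],[0,0,0.32],0.3],[[0,0,0],[0,0,0.32],0.3]]'
python3 -c "
from h import *
import pickle
s,R=st();k=K('wrist');pickle.dump(k,open('k9.pkl','wb'));snap('wrist','w9',None,1.5);snap('side','d9',(195,120,365,270),4)"
```

```text
time: 8.75
tool_pos: [619.0, -102.2, 253.9]
tcp_rot: [-14.0, 89.8, -14.0]
ft_force: [0.6, -0.4, 1.0]
finger_gap: 63.8
time: 9.17
tool_pos: [506.1, 18.7, 251.0]
tcp_rot: [-151.7, 90.0, -117.0]
ft_force: [0.2, 0.6, 0.3]
finger_gap: 55.5
time: 9.58
tool_pos: [508.4, 68.9, 251.2]
tcp_rot: [-64.5, 89.9, 4.7]
ft_force: [-0.1, 0.3, -0.5]
finger_gap: 55.4
time: 10.0
tool_pos: [508.5, 68.0, 250.9]
tcp_rot: [-86.2, 90.0, 0.8]
ft_force: [0.4, 0.2, 0.7]
finger_gap: 55.6
t 10.0 tcp [508.5  68.  250.9] x [ 0.001  0.    -1.   ] z [0.053 0.999 0.   ] jawyaw 87.0 f [0.38 0.18 0.69] gap 55.6 j [  2.  -6.  98.  -0.  88. -85.]
```

View pics/w9.png

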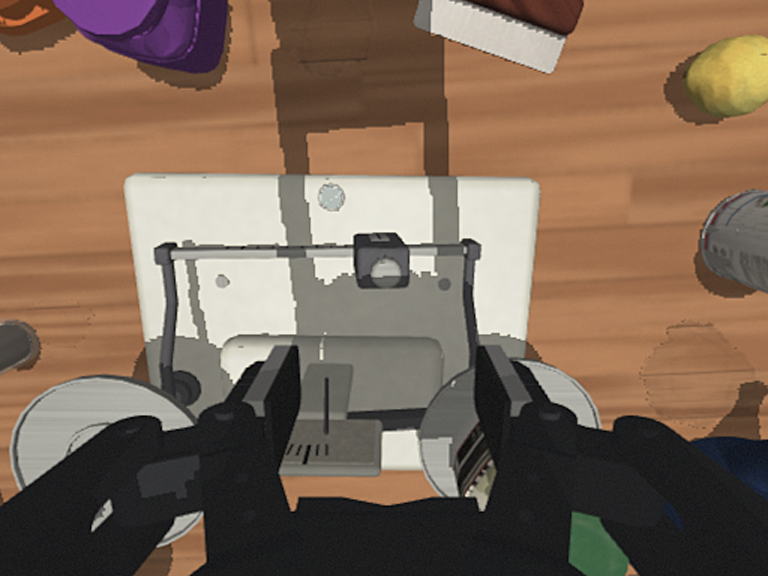

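View pics/d9.png

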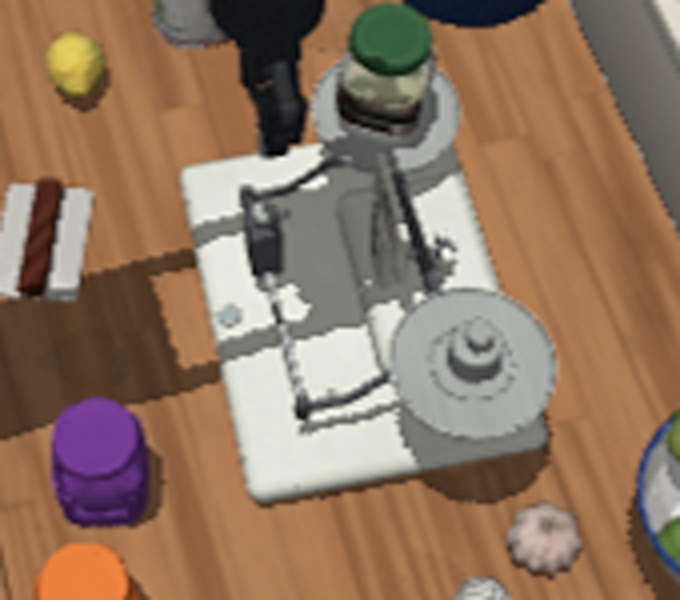

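The poise is in the wrist picture at (256,179) at native scale and the jaws are parallel to the bar. The needle and the index marks are visible behind it. I'll measure the poise.

Run:
```python
from h import *
import pickle
k=pickle.load(open('k9.pkl','rb'))
p=(385/1.5,268/1.5)
rw=ray('wrist',p,k);rs=ray('side',(195+263/4,120+202/4));rc=ray('scene',(246,188))
print(tri(rw,rs,rc),tri(rw,rs),tri(rw,rc)); 
for z in(110,118,124): print(onz('wrist',p,z,k))
print(np.linalg.inv(k[3])[:3,3])
for q in((355,262),(407,262)): print(onz('wrist',(q[0]/1.5,q[1]/1.5),108,k))
for q in((163,250),(475,245)): print(onz('wrist',(q[0]/1.5,q[1]/1.5),66,k))
im=cv2.imread('pics/w9_raw.png')[120:330,90:350];cv2.imwrite('pics/w9c.png',cv2.resize(im,None,fx=3,fy=2.8,interpolation=cv2.INTER_CUBIC))
```

```text
(array([511.30278126,  68.44050285, 118.71180899]), [3.4002068751917687, 4.506615280041838, 2.9481460665095294]) (array([509.17072713,  67.75023656, 126.57352051]), [3.0398054465298348, 3.03980544652989]) (array([509.88371186,  66.16737446, 117.58007657]), [1.9083721644334655, 1.9083721644334195])
[510.16469912  67.15963759 110.        ]
[508.18195503  67.29294755 118.        ]
[506.69489697  67.39293002 124.        ]
[441.94232955  71.74657413 385.26444766]
[506.02053447  49.45378651 108.        ]
[507.68159547  80.43487917 108.        ]
[500.33503843 -84.09482959  66.        ]
[508.25543914 128.4504205   66.        ]
```

View pics/w9c.png

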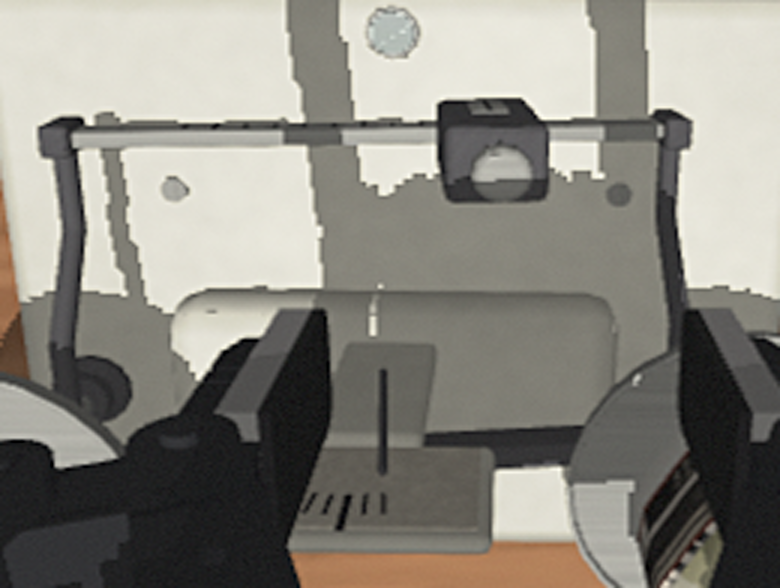

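```bash
python3 -m jog '[[[0,-0.002,-0.03],[0,0,0],0.3],[[0,-0.002,-0.06],[0,0,0],0.3],[[0,-0.002,-0.09],[0,0,0],0.3],[[0,-0.002,-0.11],[0,0,0],0.3],[[0,-0.002,-0.11],[0,0,0],0.3]]'
python3 -c "
from h import *
s,R=st();snap('wrist','w10');snap('side','d10',(195,120,365,270),4)"
```

```text
time: 10.52
tool_pos: [504.9, 65.8, 135.1]
tcp_rot: [94.7, 89.5, -178.3]
ft_force: [-1.3, -0.6, 0.1]
finger_gap: 55.3
t 10.52 tcp [504.9  65.8 135.1] x [-0.009 -0.    -1.   ] z [ 0.052  0.999 -0.001] jawyaw 87.0 f [-1.32 -0.59  0.14] gap 55.3 j [  2.  -2. 106.  -0.  76. -85.]
```

View pics/w10.png

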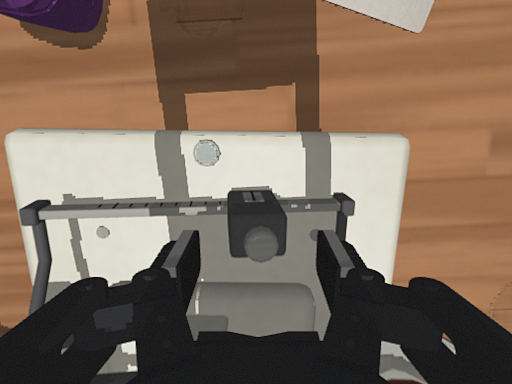

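View pics/d10.png

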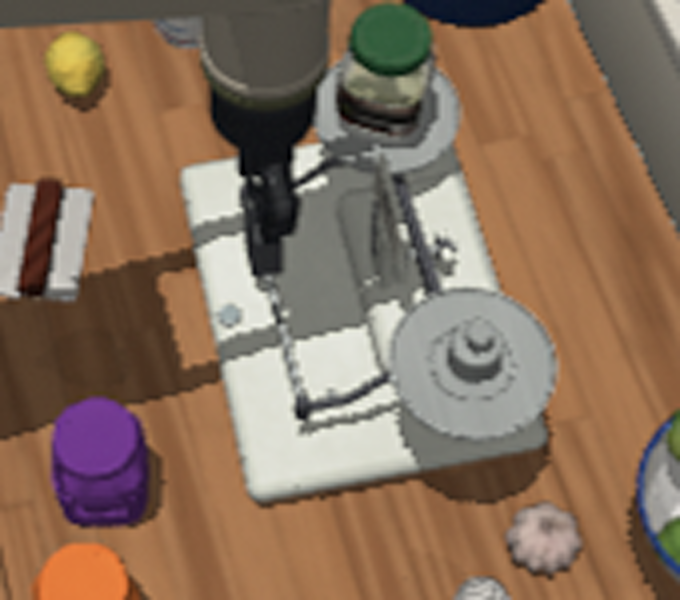

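Knob at (262,243), midway between the pads (198 and 318). I'll go down to straddle it.

```bash
python3 -m jog '[[[0,0,-0.008],[0,0,0],0.3],[[0,0,-0.02],[0,0,0],0.3],[[0,0,-0.032],[0,0,0],0.3],[[0,0,-0.04],[0,0,0],0.3],[[0,0,-0.04],[0,0,0],0.3]]'
python3 -c "
from h import *
s,R=st();snap('wrist','w11')"
```

```text
time: 11.03
tool_pos: [506.7, 65.9, 97.7]
tcp_rot: [94.7, 89.8, -178.2]
ft_force: [-0.2, -0.4, -0.3]
finger_gap: 55.3
t 11.03 tcp [506.7  65.9  97.7] x [-0.004 -0.    -1.   ] z [ 0.05   0.999 -0.   ] jawyaw 87.1 f [-0.24 -0.42 -0.34] gap 55.3 j [  2.   1. 108.  -0.  72. -85.]
```

View pics/w11.png

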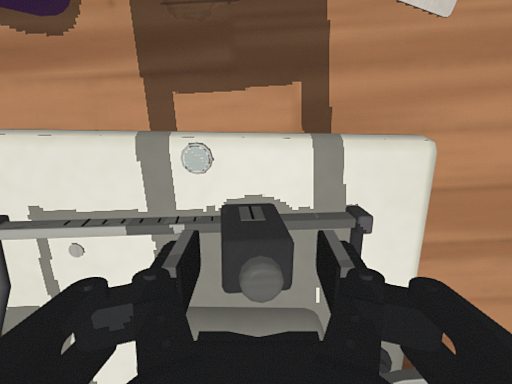

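```bash
python3 -m jog '[[[0,-0.002,0],[0,0,0],0.3],[[0,-0.004,0],[0,0,0],0.3],[[0,-0.006,0],[0,0,0],0.3],[[0,-0.007,0],[0,0,0],0.3],[[0,-0.008,0],[0,0,0],0.3]]'
python3 -m jog '[[[0,-0.001,0],[0,0,0],0.3],[[0,-0.002,0],[0,0,0],0.3],[[0,-0.003,0],[0,0,0],0.3],[[0,-0.004,0],[0,0,0],0.3],[[0,-0.005,0],[0,0,0],0.3]]'
python3 -m jog '[[[0,-0.0015,0],[0,0,0],0.3],[[0,-0.003,0],[0,0,0],0.3],[[-0.001,-0.0045,0],[0,0,0],0.3],[[-0.001,-0.006,0],[0,0,0],0.3],[[-0.001,-0.0075,0],[0,0,0],0.3]]'
python3 -m jog '[[[0,-0.0015,0],[0,0,0],0.3],[[0,-0.003,0],[0,0,0],0.3],[[0,-0.0045,0],[0,0,0],0.3],[[0,-0.006,0],[0,0,0],0.3],[[0,-0.0075,0],[0,0,0],0.3]]'
python3 -c "
from h import *
s,R=st();snap('wrist','w12')"
```

```text
time: 11.5
tool_pos: [508.7, 57.7, 100.7]
tcp_rot: [-87.5, 90.0, -0.4]
ft_force: [0.4, 0.1, -0.1]
finger_gap: 55.5
time: 11.92
tool_pos: [508.4, 53.3, 100.3]
tcp_rot: [8.4, 90.0, 95.5]
ft_force: [-0.8, 3.3, 1.2]
finger_gap: 55.2
time: 12.33
tool_pos: [507.9, 45.5, 100.7]
tcp_rot: [-75.6, 89.9, 11.6]
ft_force: [1.1, 4.9, 2.9]
finger_gap: 55.4
time: 12.75
tool_pos: [507.3, 37.8, 100.2]
tcp_rot: [94.6, 90.0, -178.3]
ft_force: [0.2, 4.1, 2.6]
finger_gap: 55.2
t 12.75 tcp [507.3  37.8 100.2] x [-0. -0. -1.] z [ 0.05   0.999 -0.   ] jawyaw 87.1 f [0.21 4.12 2.56] gap 55.2 j [ -2.  -0. 108.  -0.  72. -89.]
```

View pics/w12.png

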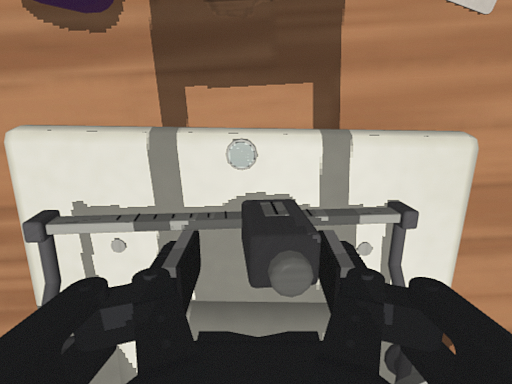

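Pushing works at about 5 N. I'll continue, then back off and look at the tilt.

```bash
python3 -m jog '[[[0,-0.0015,0],[0,0,0],0.3],[[0,-0.003,0],[0,0,0],0.3],[[0,-0.0045,0],[0,0,0],0.3],[[0,-0.006,0],[0,0,0],0.3],[[-0.001,-0.0075,0],[0,0,0],0.3]]'
python3 -m jog '[[[0,-0.001,0],[0,0,0],0.3],[[0,0.002,0],[0,0,0],0.3],[[0,0.006,0],[0,0,0],0.3],[[0,0.008,0],[0,0,0],0.3],[[0,0.008,0],[0,0,0],0.3]]'
python3 -m jog '[[[0,0,0],[0,0,0],0.3],[[0,0,0],[0,0,0],0.3],[[0,0,0],[0,0,0],0.3],[[0,0,0],[0,0,0],0.3],[[0,0,0],[0,0,0],0.3]]'
python3 -c "
from h import *
s,R=st();snap('wrist','w13');snap('scene','s13',(200,120,380,255),4);snap('side','d13',(195,120,365,270),4)"
```

```text
time: 13.22
tool_pos: [506.8, 30.3, 100.4]
tcp_rot: [-90.0, 90.0, -2.9]
ft_force: [3.3, 3.5, 0.6]
finger_gap: 55.6
time: 13.63
tool_pos: [506.1, 38.8, 99.9]
tcp_rot: [111.4, 90.0, -161.4]
ft_force: [-0.7, -0.5, -0.9]
finger_gap: 55.6
time: 14.05
tool_pos: [506.4, 38.4, 100.3]
tcp_rot: [-156.5, 90.0, -69.3]
ft_force: [-0.1, -0.0, -0.8]
finger_gap: 55.4
t 14.05 tcp [506.4  38.4 100.3] x [ 0. -0. -1.] z [ 0.05   0.999 -0.   ] jawyaw 87.1 f [-0.07 -0.   -0.79] gap 55.4 j [ -1.  -0. 108.  -0.  72. -89.]
```

View pics/w13.png

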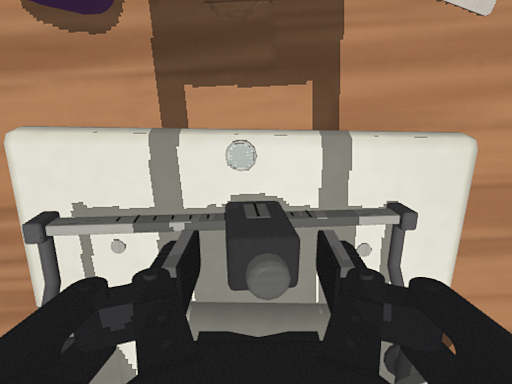

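View pics/s13.png

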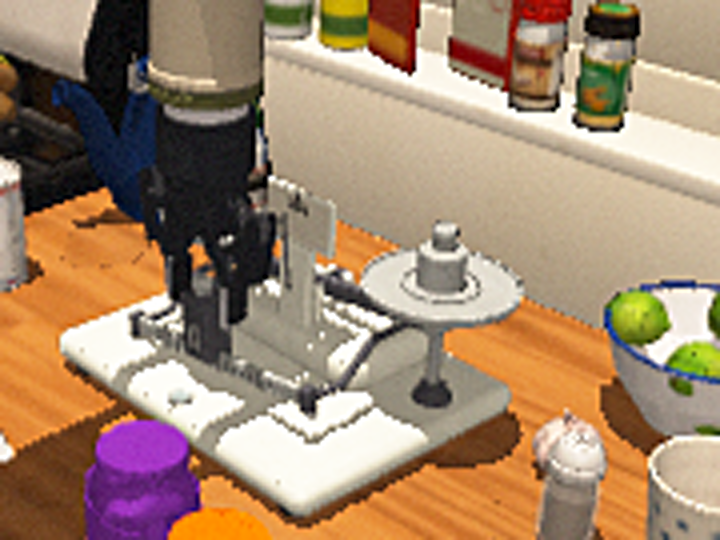

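View pics/d13.png

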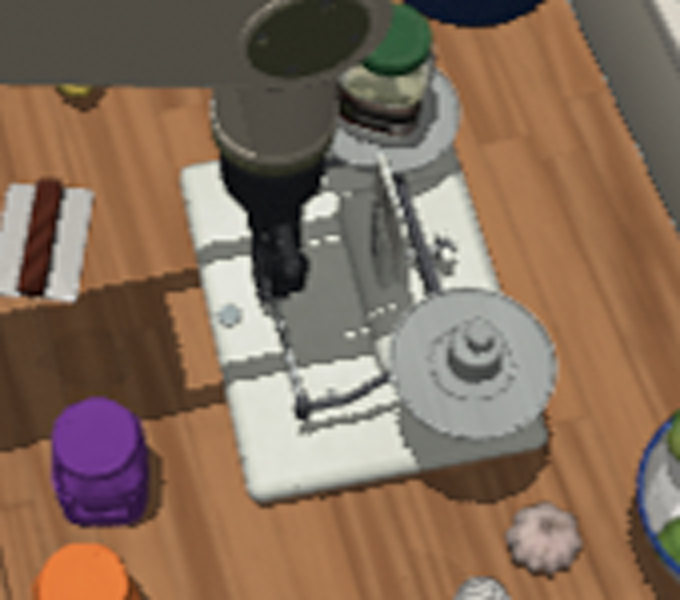

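The platter pixels are unchanged in the side view, so the beam is still on the stop. I'll push further.

```bash
python3 -m jog '[[[0,-0.002,0],[0,0,0],0.3],[[0,-0.004,0],[0,0,0],0.3],[[0,-0.006,0],[0,0,0],0.3],[[0,-0.0075,0],[0,0,0],0.3],[[0,-0.009,0],[0,0,0],0.3]]'
python3 -m jog '[[[0,-0.0015,0],[0,0,0],0.3],[[0,-0.003,0],[0,0,0],0.3],[[0,-0.0045,0],[0,0,0],0.3],[[-0.001,-0.006,0],[0,0,0],0.3],[[-0.001,-0.0075,0],[0,0,0],0.3]]'
python3 -m jog '[[[0,-0.0015,0],[0,0,0],0.3],[[0,-0.003,0],[0,0,0],0.3],[[0,-0.0045,0],[0,0,0],0.3],[[0,-0.006,0],[0,0,0],0.3],[[0,-0.0075,0],[0,0,0],0.3]]'
python3 -m jog '[[[0,-0.001,0],[0,0,0],0.3],[[0,0.002,0],[0,0,0],0.3],[[0,0.006,0],[0,0,0],0.3],[[0,0.008,0],[0,0,0],0.3],[[0,0.008,0],[0,0,0],0.3]]'
python3 -m jog '[[[0,0,0],[0,0,0],0.3],[[0,0,0],[0,0,0],0.3],[[0,0,0],[0,0,0],0.3],[[0,0,0],[0,0,0],0.3],[[0,0,0],[0,0,0],0.3]]'
python3 -c "
from h import *
s,R=st();snap('wrist','w14');snap('side','d14',(195,120,365,270),4)
a=cv2.imread('pics/d13_raw.png').astype(int);b=cv2.imread('pics/d14_raw.png').astype(int)
print(abs(a-b)[180:240,290:335].mean())"
```

```text
time: 14.62
tool_pos: [506.4, 29.2, 100.3]
tcp_rot: [-21.7, 90.0, 65.4]
ft_force: [-0.6, 2.0, 0.5]
finger_gap: 55.6
time: 15.03
tool_pos: [505.9, 22.0, 100.7]
tcp_rot: [-77.4, 89.9, 9.7]
ft_force: [0.4, 3.3, 2.5]
finger_gap: 55.4
time: 15.45
tool_pos: [505.3, 14.3, 100.2]
tcp_rot: [113.7, 90.0, -159.2]
ft_force: [-0.2, 3.3, 1.6]
finger_gap: 55.7
time: 15.87
tool_pos: [505.2, 22.9, 100.0]
tcp_rot: [111.0, 90.0, -161.9]
ft_force: [-0.7, 0.2, -0.6]
finger_gap: 55.5
time: 16.28
tool_pos: [505.4, 22.4, 100.3]
tcp_rot: [147.2, 90.0, -125.6]
ft_force: [-0.6, -0.3, 0.8]
finger_gap: 55.6
t 16.28 tcp [505.4  22.4 100.3] x [-0. -0. -1.] z [ 0.05   0.999 -0.   ] jawyaw 87.1 f [-0.65 -0.34  0.75] gap 55.6 j [ -3.  -1. 109.  -0.  72. -90.]
2.5220987654320988
```

View pics/w14.png

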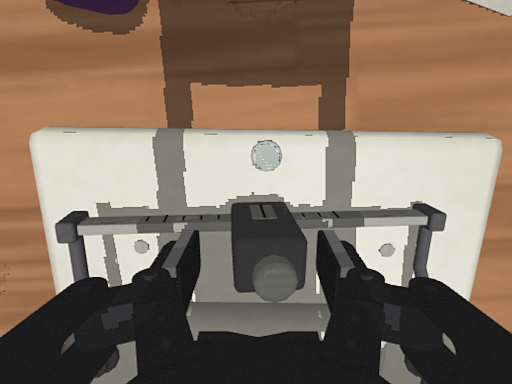

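View pics/d14.png

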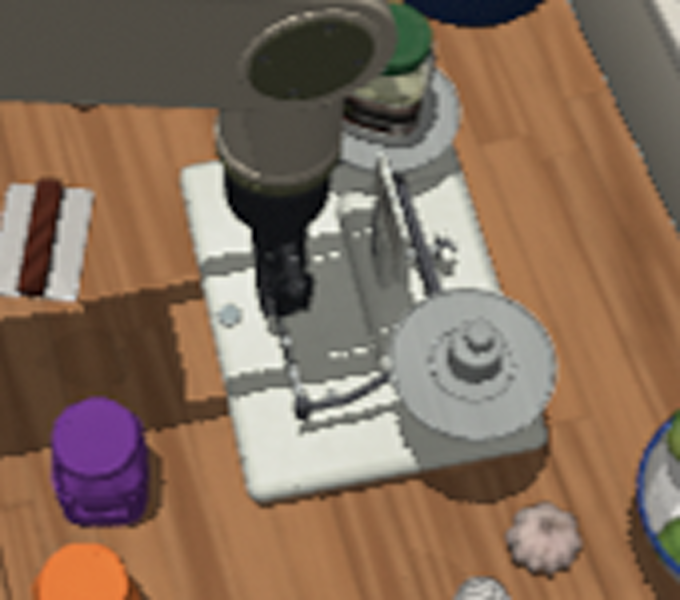

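It is still on the stop, so another 15 mm.

```bash
python3 -m jog '[[[0,-0.002,0],[0,0,0],0.3],[[0,-0.004,0],[0,0,0],0.3],[[0,-0.006,0],[0,0,0],0.3],[[0,-0.0075,0],[0,0,0],0.3],[[0,-0.009,0],[0,0,0],0.3]]'
python3 -m jog '[[[0,-0.0015,0],[0,0,0],0.3],[[0,-0.003,0],[0,0,0],0.3],[[0,-0.0045,0],[0,0,0],0.3],[[-0.001,-0.006,0],[0,0,0],0.3],[[-0.001,-0.0075,0],[0,0,0],0.3]]'
python3 -m jog '[[[0,-0.0015,0],[0,0,0],0.3],[[0,-0.003,0],[0,0,0],0.3],[[0,-0.0045,0],[0,0,0],0.3],[[0,-0.006,0],[0,0,0],0.3],[[0,-0.0075,0],[0,0,0],0.3]]'
python3 -m jog '[[[0,-0.001,0],[0,0,0],0.3],[[0,0.002,0],[0,0,0],0.3],[[0,0.006,0],[0,0,0],0.3],[[0,0.008,0],[0,0,0],0.3],[[0,0.008,0],[0,0,0],0.3]]'
python3 -m jog '[[[0,0,0],[0,0,0],0.3],[[0,0,0],[0,0,0],0.3],[[0,0,0],[0,0,0],0.3],[[0,0,0],[0,0,0],0.3],[[0,0,0],[0,0,0],0.3]]'
python3 -c "
from h import *
s,R=st();snap('wrist','w15');snap('side','d15',(195,120,365,270),4)"
```

```text
time: 16.8
tool_pos: [505.5, 13.7, 100.5]
tcp_rot: [-10.7, 90.0, 76.4]
ft_force: [-0.1, 2.6, 0.7]
finger_gap: 55.7
time: 17.22
tool_pos: [504.8, 5.9, 100.5]
tcp_rot: [-81.6, 89.9, 5.6]
ft_force: [1.0, 3.7, 2.0]
finger_gap: 55.5
time: 17.63
tool_pos: [504.3, -1.7, 100.2]
tcp_rot: [96.1, 90.0, -176.7]
ft_force: [1.0, 3.9, 0.7]
finger_gap: 55.4
time: 18.05
tool_pos: [504.2, 6.9, 100.1]
tcp_rot: [108.6, 90.0, -164.2]
ft_force: [0.7, -0.0, 0.4]
finger_gap: 55.7
time: 18.47
tool_pos: [504.4, 6.4, 100.3]
tcp_rot: [158.2, 90.0, -114.6]
ft_force: [-0.0, -0.6, -0.5]
finger_gap: 55.5
t 18.47 tcp [504.4   6.4 100.3] x [-0. -0. -1.] z [ 0.05   0.999 -0.   ] jawyaw 87.1 f [-0.01 -0.6  -0.53] gap 55.5 j [ -5.  -1. 109.  -0.  72. -92.]
```

View pics/w15.png

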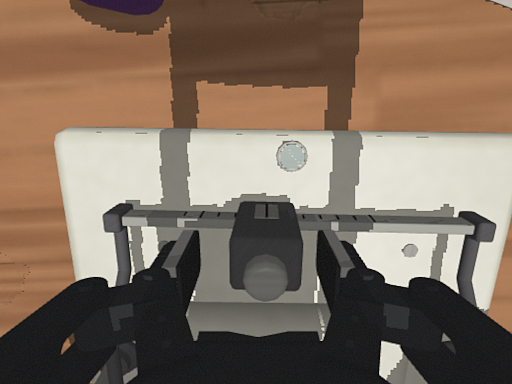

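View pics/d15.png

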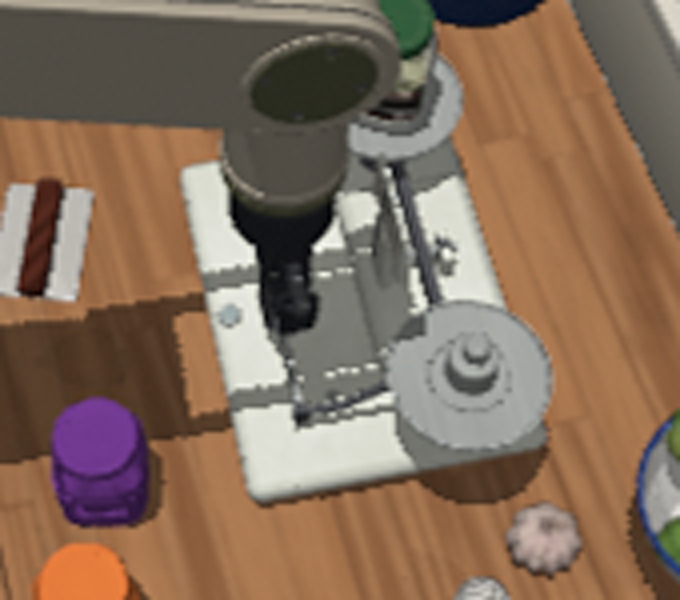

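The beam has come off the stop and the right side is now down. I'll raise the hand clear so the needle is visible from the earlier vantage.

```bash
python3 -c "
from h import *
for z in(135,120,105): print(proj('side',[620,-103.5,z]))"
python3 -m jog '[[[0,0,0.02],[0,0,0],0.3],[[0,0,0.05],[0,0,0],0.3],[[0,0,0.085],[0,0,0],0.3],[[0,0,0.12],[0,0,0],0.3],[[0,0,0.15],[0,0,0],0.3]]'
python3 -m jog '[[[0,0,0],[0,0,0],0.6],[[0,0,0],[0,0,0],0.6],[[0,0,0],[0,0,0],0.6],[[0,0,0],[0,0,0],0.6],[[0,0,0],[0,0,0],0.6]]'
python3 -c "
from h import *
s,R=st();snap('wrist','w16');snap('side','d16',(195,120,365,270),4)
im=cv2.imread('pics/w16_raw.png')[120:330,90:350];cv2.imwrite('pics/w16c.png',cv2.resize(im,None,fx=3,fy=2.8,interpolation=cv2.INTER_CUBIC))"
```

```text
[312.45076664 209.43716369]
[311.78398716 211.68129981]
[311.13232578 213.87455396]
time: 18.98
tool_pos: [504.5, 6.4, 252.8]
tcp_rot: [-92.4, 89.9, -5.3]
ft_force: [0.7, -0.3, -0.9]
finger_gap: 55.8
time: 19.4
tool_pos: [503.5, 6.5, 248.4]
tcp_rot: [88.5, 89.8, 175.6]
ft_force: [-0.9, 0.5, -0.5]
finger_gap: 68.1
t 19.4 tcp [503.5   6.5 248.4] x [-0.003  0.    -1.   ] z [0.05  0.999 0.   ] jawyaw 87.1 f [-0.91  0.52 -0.52] gap 68.1 j [ -5.  -8.  99.  -0.  88. -92.]
```

View pics/w16.png

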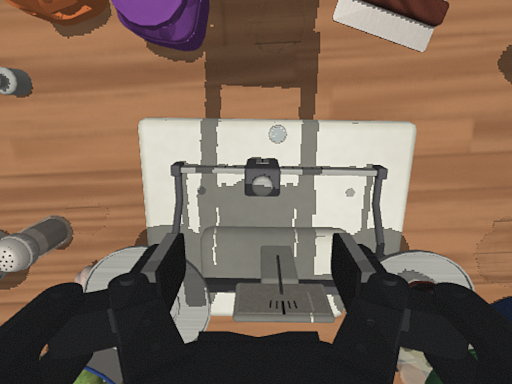

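View pics/w16c.png

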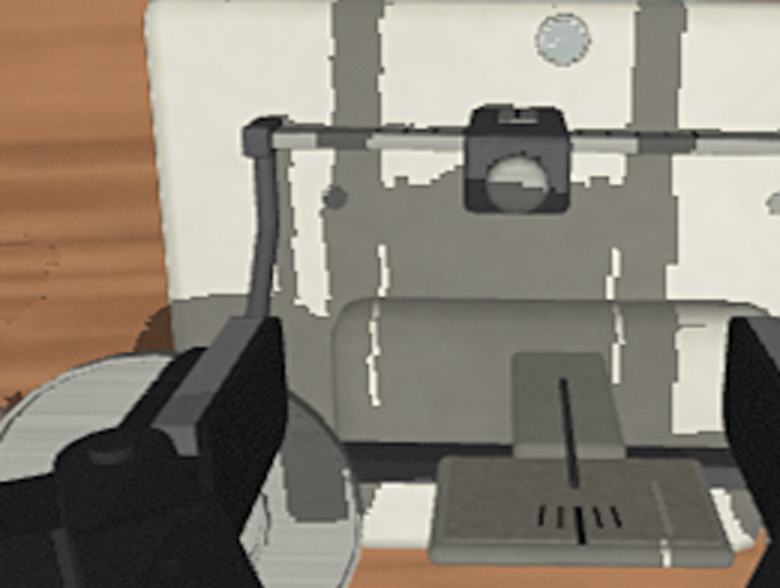

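View pics/d16.png

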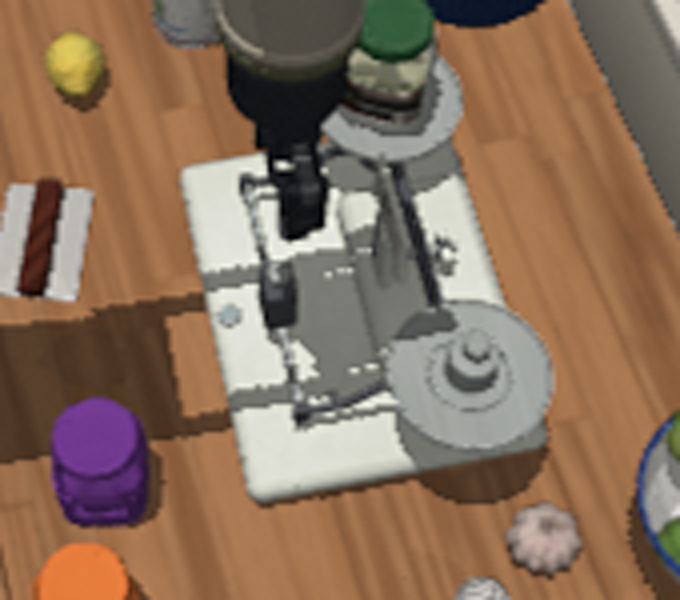

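The needle tip is at (575,485) in the 3x crop and the long middle mark runs (579,507)–(583,542), so they are almost in line. On the stop (0.12 rad) the offset was about 30 px and now it is about -1.5 px. I'll wait for the beam to settle, and re-measure from a second, more centred place.

```bash
python3 -m jog '[[[-0.005,0.005,0.01],[0,0,0],0.6],[[-0.01,0.01,0.02],[0,0,0],0.6],[[-0.02,0.015,0.03],[0,0,0],0.8],[[-0.03,0.02,0.03],[0,0,0],1],[[-0.03,0.02,0.03],[0,0,0],1]]'
python3 -m jog '[[[0,0,0],[0,0,0],1],[[0,0,0],[0,0,0],1],[[0,0,0],[0,0,0],1],[[0,0,0],[0,0,0],1],[[0,0,0],[0,0,0],1]]'
python3 -m jog '[[[0,0,0],[0,0,0],1],[[0,0,0],[0,0,0],1],[[0,0,0],[0,0,0],1],[[0,0,0],[0,0,0],1],[[0,0,0],[0,0,0],1]]'
python3 -c "
from h import *
s,R=st();snap('wrist','w17',(195,180,375,320),4.4);snap('scene','s17',(200,120,380,255),4);snap('side','d17',(195,120,365,270),4)
import pickle;pickle.dump(K('wrist'),open('k17.pkl','wb'))"
```

```text
time: 19.92
tool_pos: [473.8, 27.6, 282.6]
tcp_rot: [-80.4, 89.8, 6.8]
ft_force: [-0.4, 0.7, -0.6]
finger_gap: 85.5
time: 20.33
tool_pos: [474.5, 26.3, 280.0]
tcp_rot: [93.2, 90.0, -179.7]
ft_force: [-0.1, 0.0, -0.3]
finger_gap: 85.4
time: 20.75
tool_pos: [474.4, 26.4, 280.3]
tcp_rot: [105.6, 90.0, -167.3]
ft_force: [0.9, -0.1, -0.1]
finger_gap: 85.2
t 20.75 tcp [474.4  26.4 280.3] x [-0. -0. -1.] z [ 0.05   0.999 -0.   ] jawyaw 87.1 f [ 0.89 -0.06 -0.08] gap 85.2 j [ -3. -13. 101.  -0.  92. -90.]
```

View pics/w17.png

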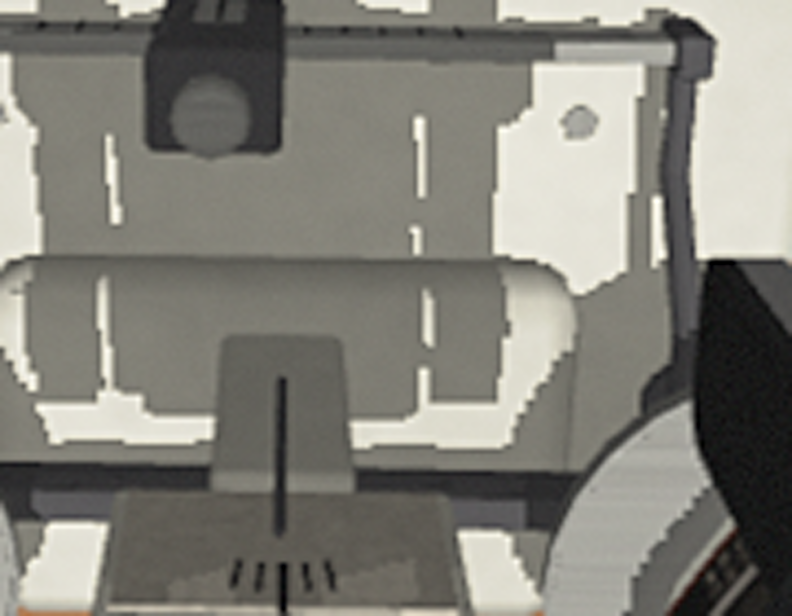

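View pics/s17.png

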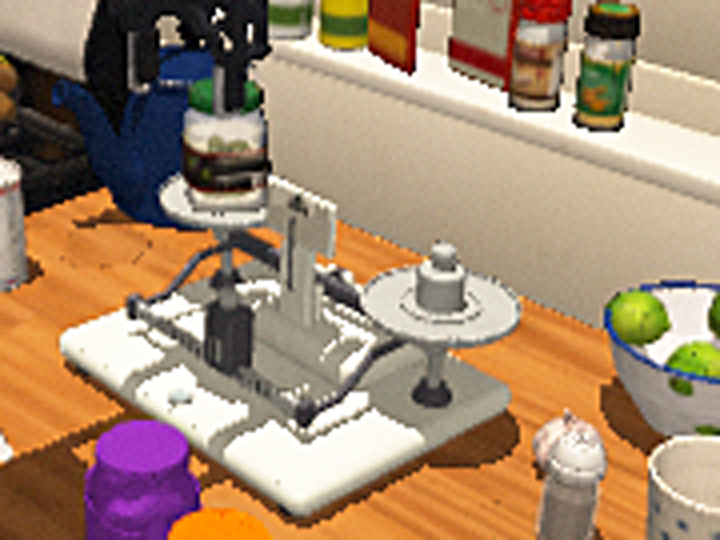

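View pics/d17.png

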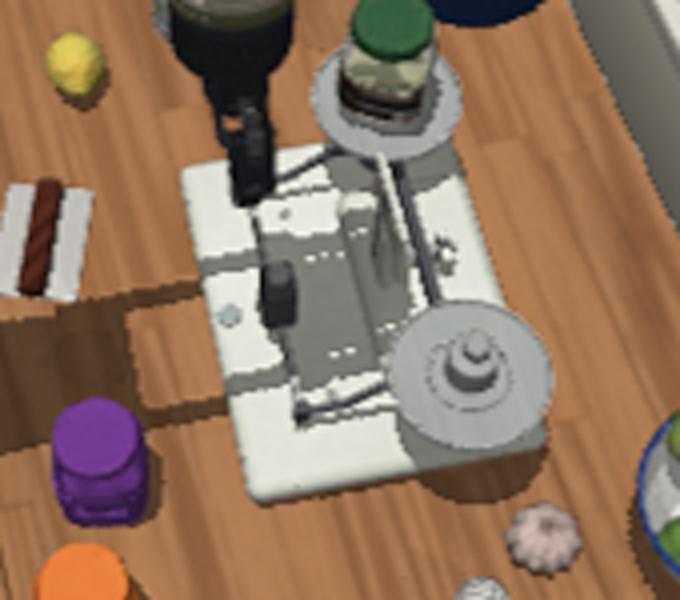

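Run:
```python
from h import *
for nm,c0,c1,r0,r1 in(('w17',250,266,266,320),('w16',276,286,255,315),('w9',212,224,245,312)):
    g=cv2.imread(f'pics/{nm}_raw.png',0).astype(float); out=[]
    for r in range(r0,r1,2):
        v=g[r,c0:c1]; w=np.clip(np.median(v)-15-v,0,None)
        if w.sum()>20: out.append((r,round(float((w*np.arange(c0,c1)).sum()/w.sum()),2)))
    print(nm,out)
```

```text
w17 [(266, 258.65), (268, 258.63), (270, 258.64), (272, 258.56), (274, 258.49), (276, 258.44), (278, 258.47), (280, 258.4), (282, 258.25), (284, 258.27), (286, 258.25), (288, 258.26), (290, 258.2), (292, 258.21), (294, 258.18), (296, 258.2), (298, 258.17), (300, 258.09), (308, 258.8), (310, 259.05), (312, 258.54), (314, 258.34), (316, 258.88), (318, 258.85)]
w16 [(255, 277.25), (257, 277.32), (259, 277.7), (261, 277.95), (263, 278.07), (265, 278.35), (267, 278.41), (269, 278.73), (271, 278.94), (273, 279.09), (275, 279.26), (277, 279.46), (279, 279.76), (281, 279.97), (283, 280.18), (285, 280.28), (287, 280.67), (289, 280.73), (291, 281.06), (293, 281.24), (301, 281.16), (303, 281.51), (305, 281.67), (307, 281.75), (309, 283.08), (311, 283.4), (313, 283.63)]
w9 [(253, 217.37), (255, 217.33), (257, 217.35), (259, 217.34), (261, 217.34), (263, 217.38), (265, 217.28), (267, 217.25), (269, 217.23), (271, 217.28), (273, 217.25), (275, 217.25), (277, 217.24), (279, 217.22), (281, 217.31), (283, 217.24), (285, 217.19), (287, 217.14), (289, 217.14), (297, 215.75), (299, 216.3), (301, 217.35), (303, 217.31)]
```

On the pixel rows of the second view, the needle tip is at column 258.1 and the long mark at about 258.85. That is under 1 mm off, a tilt of about -0.01 rad, well inside 0.03. The platter sits at the same pixels in the two side pictures taken 1.4 s apart, so the beam is at rest. The weight stands in its ring, the jar is untouched, and the hand is well clear.

```bash
python3 -c "
from bench import order
print(order.hand_in())"
```

```text
the job is handed in; nothing more can be done
None
```

The jar is weighed: the beam floats level with my hand off it, and I handed the job in at about 20.9 s of the 72 s allowed. No verdict is reported at hand-in.

- **Weight:** I set the 200 g counterweight down inside the ring on the right platter. The wrist force changed by about 3.5 N at contact, against the 12 N limit.
- **Poise:** I slid it right in slow steps with one finger pad. The largest wrist force I read was under 6 N, but readings only come at the end of each move.
- **Last checks:** The needle is within about 1 mm of the long middle mark, a tilt of roughly -0.01 rad (limit 0.03). The platter looks the same in side pictures taken 1.4 s apart, so the beam is at rest. The weight stands upright in its ring, the jar is on its platter, and the gripper is open about 150 mm above the scale.
- **Disagreements:** An earlier, coarser reading of the needle's slope gave -0.017 rad, still inside the limit. The wrist camera was about 2 mm off from the fixed cameras, and heights I measured with the fixed cameras came out about 3 mm below the given ones. Neither affected the result.
- **Not measured:** I did not re-measure the other two weights or the bystanders at the end; nothing looked moved where they appear in the last pictures.

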